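# Tip the dryer-sheet carton into its bay

### The arm

A 7-joint arm with a two-finger parallel gripper is mounted at the origin on the work surface. World frame = base frame: x ahead of the robot, y to its left, z up, the work surface at z = 0. Lengths are in m, angles in rad, forces in N, time in s.
With the tool pointing down it reaches from about 0.4 to 0.875 m from the base axis. Payload 19.3 kg.
Tool frame: the origin (TCP) lies on the mounting face of the last link; the fingertips stand 173 mm ahead of it and the grasp point (between the pads) lies 155 mm ahead of it; z points along the fingers, y is the line along which they close (so a half turn about z gives the same grasp; the last joint's range is limited). The gripper opens to 85 mm and grips with 20 to 120 N. Pads are 22 mm wide; open, the fingers measure 114 mm over their backs; the gripper's body (76 mm by 85 mm) begins 54 mm behind the grasp point. The pads swing forward as they close: fully open they stand 13 mm farther back than shut.
Start: joints at [-1.342, 0.521, -0.036, 1.599, 0.021, 1.021, -0.113], TCP at [0.184, 0.597, 0.405] pointing down, gripper open.
Joint ranges: [-2.91, 2.91], [-0.3, 2.13], [-1.5, 1.42], [0.17, 2.43], [-1.26, 4.41], [0.16, 1.93], [-2.52, 2.52]. Speed limits (rad/s): [1.89, 1.89, 2.39, 2.39, 3.01, 3.01, 3.01].

### API

Orientations are given as [roll, pitch, yaw] about the fixed x, y, z axes, in that order (R = Rz(yaw) Ry(pitch) Rx(roll)).
In Python, from workcell import bot, vision gives the robot as it stands.
- The arm moves only by the shell command python3 -m creep 'ROWS' [FORCE]. ROWS is JSON, a list that holds one entry, the list of rows, each a list of 7 numbers: the opening, from -1 (shut) to 1 (fully open), then the shift along the tool's x, y, z in cm, then the turn, a rotation vector about the tool's x, y, z in rad. In form: [[[grip, tx, ty, tz, rx, ry, rz], ...]]. A call has 1 to 12 rows; each row shifts and turns the commanded pose from where the row before left it, along the tool's axes as they then stand; what a row does not reach is not made up. A row lasts 1/8 s, in which the tool goes at most 62.5 mm and 10.7 degrees, less where a joint would pass 70% of its speed; a pose out of reach is approached as far as the arm can. A call with a gripper value outside its range is refused whole. The fingers move at their own pace and stop on an object; FORCE is the grip in N (left out, the last holds). Time passes only in rows, so rows that do not move let the fingers close. It gives the time, the measured TCP pose, the force, the opening and the grip force at its end, in the units of the state.
- bot.observe(): the state, without advancing time (a new reading comes with each control period).
- vision.grab_frame(name): name is "side" or "top" or "wrist"; returns a dict with "image" (420x560x3 uint8, blue, green, red), "depth" (420x560 float32, m along the optical axis (not along the pixel's ray), 0 where there is no reading), "fovy" (degrees; the focal length in pixels is half the picture's height over the tangent of half this angle, whatever the lens; pixels are square), "cx", "cy" (the principal point, pixels), "k1" (the pictures are not rectified: a ray, as slopes to the right and down, at radius r is drawn at 1 + k1 r^2 times it, then the intrinsics apply), "cam_to_world" (4x4, takes a point from camera to world coordinates); the wrist camera has in their place "tool_from_camera" (4x4, takes a point from camera to tool coordinates, whose origin is the TCP and whose axes are the flange's). Camera axes: x right, y down, z forward; pixel columns grow to the right and rows downward; lengths in m; the calibration is good to about 2 mm. A picture is of the moment at which its call begins: read the wrist's pose just before it.
- bot.job_done(): hands the job in; it is judged then, once.
The state is a dict: "clock": time; "qpos": joint angles; "qd": joint speeds; "joint_efforts": joint torques, N m; "position": TCP position; "tool_rot": TCP orientation; "force": force on the tool from outside, world axes, zero at the start; "moment": the same for the moment, N m; "grip_width": finger opening in m; "finger_force": force on a finger pad.
Only numpy, scipy, OpenCV 4.12 (cv2) and the standard library are available. Lean on these libraries where they do the work, as an engineer would, in place of code of your own. Each camera call takes 0.05 s, during which the arm holds its last target. There are 200 camera calls.

### The job

On the laundry counter, push high on the slotted face of the standing dryer-sheet carton so that it topples towards the stop bar and comes down flat inside the taped outline, slot up and short of the bar. Then push the lying carton along the counter until its end sits squarely against the stop bar, still between the tape lines. Only push it, never grip or lift it, and leave everything else where it stands.

Things in the scene. Friction and masses are not known exactly. Their poses are not given: they have to be found in the camera images.
- bay: The marked bay, fixed at some angle: a flat dark tape outline, 220 mm long (x) by 130 mm wide (y) outside, tape 8 mm wide, flush with the counter. Origin: its centre, on the counter. x runs along its length from the near end (x = -110 mm, where the carton stands) to the stop bar, a fixed steel bar across the far end, 130 mm wide, 14 mm thick, 30 mm high, inner face at x = +110 mm. z up.
- bay_stop (a point): Middle of the stop bar's inner face (110 mm from the bay's origin along its x), 15 mm above the counter.
- carton: Dryer-sheet carton, a closed stiff box, about 0.3 kg, loose: 45 mm deep (x), 90 wide (y), 150 high (z). Pale, a grey band round its foot, a white patch with a black slot high on its broad -x face. Origin: centre of its underside (its rear end once toppled). It starts upright across the bay's near end tape, slot face away from the stop bar, its x along the bay's x within 0.12 rad.
- carton_top (a point): Centre of the carton's top end, 150 mm along its z from its origin: the leading end once it lies down. Toppled about its front lower edge (at the start 10 to 30 mm inside the outline's near end, centred within 8 mm), the carton lies 45 mm high, this end about 40 to 60 mm short of the stop bar.
- carton_slot (a point): Centre of the dispensing slot, on the carton's -x face, 90 mm above its foot.
- carton_mid (a point): Centre of the carton's volume, 75 mm along its z from its origin. Tipped forward by about 17 degrees, the carton falls on by itself.
- detergent: Bystander, loose, to be left alone: tall white round bottle, 76 mm across, 190 mm high; origin at the centre of its underside.
- softener: Bystander, loose, to be left alone: slimmer grey round bottle, 60 mm across, 160 mm high; origin at the centre of its underside.
- tablet_box: Bystander, loose, to be left alone: small brown cardboard box standing, 50 x 70 x 90 mm high, without a slot; origin at the centre of its underside.
- scoop_cup: Bystander, loose, to be left alone: empty white plastic cup, 64 mm across, 60 mm high; origin at the centre of its underside.
- pod_jar: Bystander, loose, to be left alone: glass jar with a steel lid, 72 mm across, 90 mm high; origin at the centre of its underside.
- coin_bowl: Bystander, loose, to be left alone: low white bowl, 100 mm across, 35 mm high; origin at the centre of its underside.
- lint_roller: Bystander, loose, to be left alone: lint roller lying down: paper roll 48 mm thick and 100 mm long, then a 22 mm thick black handle 110 mm long; origin on the counter under where roll and handle meet, roll towards +y.
Mind the look-alikes: they are no part of the job. Leave any purple or turquoise look-alike of the carton alone.

How it is judged:
On the way, in this order (a step that is already met when the one before it is completed fails the run):
1. the carton has toppled and lies slot up inside the outline, still short of the stop bar (angle between carton's own z axis and vertical between 1.45 and 1.69 rad and height (world z) of carton_slot above 0.038 m and x of carton_mid in the frame of bay above -0.06 m and x of carton_top in the frame of bay below 0.118 m and y of carton_mid in the frame of bay between -0.028 and 0.028 m and x of carton_top in the frame of bay below 0.098 m), for 0.2 s.
2. the lying carton is pushed home, square against the stop bar (angle between carton's own z axis and vertical between 1.45 and 1.69 rad and height (world z) of carton_slot above 0.038 m and x of carton_top in the frame of bay between 0.104 and 0.116 m and angle between the z axis of carton and the x axis of bay, either way round below 0.09 rad and y of carton_mid in the frame of bay between -0.028 and 0.028 m), for 0.2 s.
At the end, for the whole second after the job is handed in: The carton lies flat on the counter, slot up (within 0.12 rad), at rest, its leading end within 6 mm of the stop bar and square to it within 0.09 rad, its centre within 28 mm of the bay's centre line (all of step 2 and height (world z) of carton_mid below 0.03 m and linear speed of carton below 0.02 m/s); the robot touches nothing.
It fails at once if the carton is gripped: the point between the finger pads is within the carton (x of the grasp point in the frame of carton between -0.016 and 0.016 m and y of the grasp point in the frame of carton between -0.036 and 0.036 m and z of the grasp point in the frame of carton between 0.004 and 0.146 m).
It fails at once if the carton is lifted off the counter, standing or lying (height (world z) of carton_mid above 0.095 m or (angle between carton's own z axis and vertical above 1.4 rad and height (world z) of carton_mid above 0.05 m)).
It fails at once if the carton comes down or is pushed outside the bay (centre over 40 mm off the centre line, or more than 25 mm of it outside the near end) (angle between carton's own z axis and vertical above 1.4 rad and (y of carton_mid in the frame of bay above 0.04 m or y of carton_mid in the frame of bay below -0.04 m or x of carton_mid in the frame of bay below -0.06 m)).
It fails at once if a bystander is moved by more than 25 mm or knocked over (distance of any of detergent, softener, tablet_box, scoop_cup, pod_jar, coin_bowl, lint_roller from where it was at the start of the episode above 0.025 m or angle between any of detergent, softener, tablet_box, scoop_cup, pod_jar, coin_bowl's own z axis and vertical above 0.5 rad).
It also fails if it takes over 42 s, if anything falls off the work surface, if the arm or the gripper's body presses on something with over 40 N, if the wrist force passes 120 N, or if a joint passes its speed limit or range.

## Working session

There is one attempt and no reset: what is moved stays moved. The work goes in short steps, Python scripts to look and compute and a shell command to move; the robot and the scene stay as the last step left them, time stands still between calls to the robot, and variables do not carry over. Pictures are saved under pics/ and viewed, at most 10 in all, crops included, and the job is handed in when it is done.

```bash
ls; mkdir -p pics; python3 - <<'E'
from workcell import bot, vision
import cv2,numpy as np
s=bot.observe();print(s)
for n in("top","side"):
    f=vision.grab_frame(n);cv2.imwrite(f"pics/{n}0.png",f["image"]);np.savez(f"{n}0.npz",**f)
    print(n,f["fovy"],f["cx"],f["cy"],f["k1"],np.round(f["cam_to_world"],3).tolist())
E
```

```text
pics
{'clock': 0.0, 'qpos': array([-1.34217656,  0.52200108, -0.03633308,  1.60001071,  0.02120603,
        1.02112449, -0.112799  ]), 'qd': array([-0.00155788, -0.00108692, -0.00039129, -0.00217326, -0.00012884,
        0.00026374,  0.0015596 ]), 'joint_efforts': array([-8.38608048e-04, -9.27101469e+01,  1.97927959e+00, -3.69927907e+01,
        1.78068416e-02,  8.25522118e-03, -5.88291016e-06]), 'position': array([0.18397226, 0.59715438, 0.40413265]), 'tool_rot': array([-3.14043749e+00,  8.64148635e-05,  2.84277209e+00]), 'force': array([-0.22273621, -0.22237268, -0.01067981]), 'moment': array([-0.02144457,  0.00023192, -0.00514189]), 'finger_force': 0.0, 'grip_width': 0.08550645865095505}
top 43.9188376354823 271.1107389424838 210.96775241307807 -0.008484003806539395 [[0.005, -1.0, 0.02, 0.561], [-1.0, -0.005, -0.02, 0.121], [0.02, -0.02, -1.0, 1.017], [0.0, 0.0, 0.0, 1.0]]
side 43.11692737356959 280.05370085454064 203.28376248343457 -0.04172258149812588 [[-0.983, -0.096, 0.159, 0.413], [-0.184, 0.609, -0.771, 0.903], [-0.023, -0.787, -0.616, 0.748], [0.0, 0.0, 0.0, 1.0]]
```

View pics/top0.png

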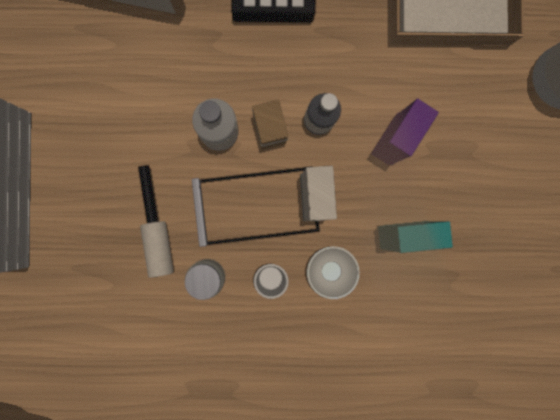

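View pics/side0.png

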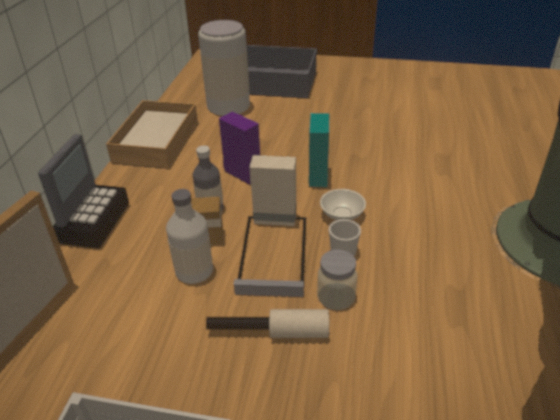

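The top view shows the candidates. The pale carton is at (320,193), standing across the right end tape. The purple look-alike is at (410,130), the turquoise one at (425,238), and the brown tablet box at (270,125). The stop bar is at (200,212), so bay x runs left in the image, roughly world +y. In the side view the pale carton with a grey foot band is at (273,190), purple at (240,148) and turquoise at (319,150). I choose the pale carton by its description, and next I'll measure it and check it in a crop.

```bash
cat > h.py <<'E'
import numpy as np,cv2
def rays(f,uv):
    uv=np.asarray(uv,float).reshape(-1,2);H=f["image"].shape[0]
    F=H/2/np.tan(np.radians(float(f["fovy"]))/2)
    K=np.array([[F,0,float(f["cx"])],[0,F,float(f["cy"])],[0,0,1]])
    p=cv2.undistortPoints(uv.reshape(-1,1,2),K,np.array([float(f["k1"]),0,0,0,0])).reshape(-1,2)
    return np.c_[p,np.ones(len(p))]
def plane(f,uv,z,M=None):
    M=f["cam_to_world"] if M is None else M
    d=rays(f,uv)@M[:3,:3].T;o=M[:3,3]
    return o+d*((z-o[2])/d[:,2])[:,None]
def cloud(f,M=None):
    M=f["cam_to_world"] if M is None else M
    h,w=f["depth"].shape
    u,v=np.meshgrid(np.arange(w),np.arange(h))
    r=rays(f,np.c_[u.ravel(),v.ravel()])*f["depth"].reshape(-1,1)
    P=(r@M[:3,:3].T+M[:3,3]).reshape(h,w,3);P[f["depth"]==0]=np.nan
    return P
E
python3 - <<'E'
from h import *
t=np.load("top0.npz");s=np.load("side0.npz")
for n,f in(("top",t),("side",s)):
    P=cloud(f);z=P[...,2]
    print(n,"counter z",np.nanmedian(z[(np.abs(P[...,0]-.6)<.2)&(np.abs(P[...,1]-.1)<.15)]))
    m=(z>.138)&(z<.162)
    nn,l,st,c=cv2.connectedComponentsWithStats(m.astype(np.uint8))
    for i in range(1,nn):
        if st[i,4]>60:
            q=P[l==i];r=cv2.minAreaRect((q[:,:2]*1000).astype(np.float32));print(c[i].round(),st[i,4],r,np.median(q[:,2]).round(3),f["image"][l==i].mean(0).round())
img=t["image"].astype(int);P=cloud(t)
# dark tape
g=img.max(2);m=((g<45)&(np.abs(P[...,2])<.015)).astype(np.uint8);m[:,:180]=0;m[:150]=0;m[260:]=0;m[:,335:]=0
def line(mm):
    v,u=np.nonzero(mm);p=plane(t,np.c_[u,v],0)[:,:2];a=cv2.fitLine(p.astype(np.float32),cv2.DIST_HUBER,0,.01,.01).ravel();return a,len(u),np.ptp(p,0)
a=m.copy();a[190:]=0;a[:,:208]=0;a[:,300:]=0;print("far",line(a))
b=m.copy();b[:215]=0;b[:,:210]=0;b[:,310:]=0;print("near",line(b))
z=P[...,2];k=((z>.02)&(z<.04)).astype(np.uint8);k[:170]=0;k[255:]=0;k[:,:185]=0;k[:,215:]=0
v,u=np.nonzero(k);q=P[v,u];print("bar",cv2.minAreaRect((q[:,:2]*1000).astype(np.float32)),np.median(q[:,2]))
c=s["image"][130:320,170:370];d=t["image"][140:260,180:350]
c=cv2.resize(c,None,fx=2.5,fy=2.5,interpolation=3);d=cv2.resize(d,None,fx=1.6,fy=1.6)
cv2.imwrite("pics/crop1.png",c)
cv2.imwrite("pics/crop2.png",cv2.resize(t["image"][140:260,180:350],None,fx=4,fy=4,interpolation=3))
E
```

```text
top counter z 0.0010951834865063903
[329. 103.] 222 ((760.0347900390625, 7.379316329956055), (26.87649154663086, 27.36350440979004), 28.710844039916992) 0.159 [129. 139. 147.]
[413. 128.] 1452 ((720.7451782226562, -135.91932678222656), (45.46327590942383, 90.3849105834961), 59.10923767089844) 0.15 [91. 57. 89.]
[215. 121.] 287 ((732.78857421875, 200.99560546875), (39.19940948486328, 48.84888458251953), 22.853111267089844) 0.145 [ 89.  95. 100.]
[321. 192.] 1460 ((610.3982543945312, 19.029407501220703), (90.01932525634766, 45.45821762084961), 4.09756326675415) 0.15 [125. 141. 154.]
[424. 236.] 1440 ((537.3526000976562, -154.63467407226562), (45.26302719116211, 88.92867279052734), 6.308638572692871) 0.15 [ 95. 105.  69.]
side counter z 0.01131670099347426
[57. 48.] 1108 ((1382.1837158203125, -593.6202392578125), (795.2545776367188, 16.15724754333496), 89.81434631347656) 0.15 [ 85.  97. 101.]
[224.  65.] 373 ((836.3349609375, -442.06317138671875), (130.32058715820312, 68.47997283935547), 18.72317886352539) 0.15 [ 76.  90. 101.]
[239. 123.] 527 ((719.5164184570312, -133.940673828125), (4
[... 704 characters left out ...]
2793, 81.81507873535156), 14.47657585144043) 0.15 [42. 55. 56.]
[185. 217.] 320 ((731.4313354492188, 212.12948608398438), (47.351806640625, 31.901931762695312), 22.201282501220703) 0.146 [100. 113. 123.]
[ 25. 248.] 729 ((971.5986328125, 338.0353088378906), (131.0502166748047, 8.420841217041016), 79.58997344970703) 0.15 [68. 82. 92.]
far (array([ 0.12351133, -0.9923432 ,  0.6525428 ,  0.13740572], dtype=float32), 140, array([0.02271571, 0.17778055]))
near (array([ 0.12239725, -0.9924812 ,  0.53109795,  0.12558237], dtype=float32), 160, array([0.02616382, 0.19304156]))
bar ((579.5267944335938, 237.24472045898438), (128.89605712890625, 14.376182556152344), 7.1227707862854) 0.029439304213606188
```

View pics/crop2.png

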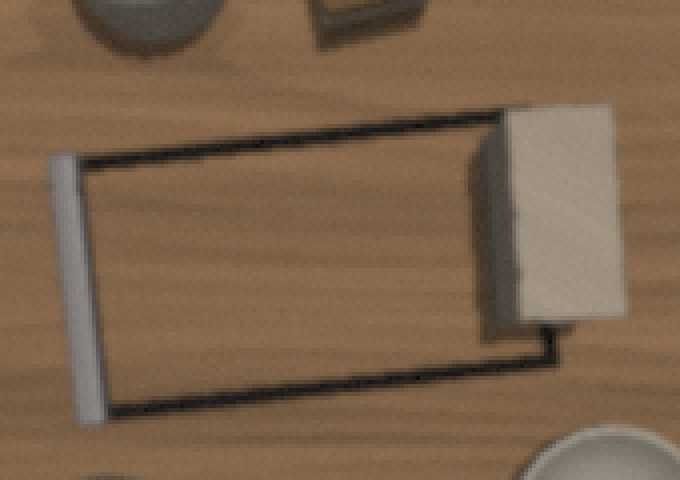

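View pics/crop1.png

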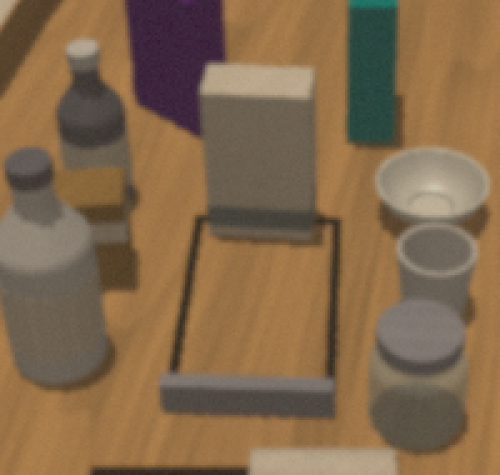

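The crops confirm it: the pale, undecorated carton has a grey band round its foot, at side-view pixel (273,220), and it stands on the near tape, facing the bar. Purple and turquoise stand clear behind it. The bay's x direction is 97.1° in world, with its origin at about (0.594, 0.121). The carton is at about (0.6095, 0.020), 3° off the bay. I'll move in behind it.

```bash
cat > to.py <<'E'
import sys,numpy as np
from workcell import bot
from scipy.spatial.transform import Rotation as R
x,y,z,yaw=map(float,sys.argv[1:])
s=bot.observe();A=R.from_euler("xyz",s["tool_rot"]);B=R.from_euler("xyz",[np.pi,0,yaw])
print("t",round(s["clock"],2),"pos",s["position"].round(4),"rot",s["tool_rot"].round(3),"F",s["force"].round(1))
print("shift first, cm",(A.inv().apply(np.array([x,y,z])-s["position"])*100).round(2),"then turn",(A.inv()*B).as_rotvec().round(3))
E
python3 -m creep '[[[0,-4.6,-3.8,0,0,0,0],[0,-4.6,-3.8,0,0,0,0],[0,-4.6,-3.8,0,0,0,0],[0,-4.6,-3.8,0,0,0,0],[0,-4.6,-3.8,0,0,0,0],[0,-4.6,-3.8,0,0,0,0],[0,-4.6,-3.8,0,0,0,0],[0,-4.6,-3.8,0,0,0,0],[0,-4.6,-3.8,0,0,0,0],[0,-4.6,-3.8,0,0,0,0],[0,-4.6,-3.8,0,0,0,0],[0,0,0,0,0,0,0]]]' 40; python3 to.py .6143 -.0473 .4 1.645
```

```text
clock: 1.6
position: [0.5458, 0.0446, 0.4043]
tool_rot: [-3.14, 0.001, 2.837]
force: [-0.5, 0.7, 0.2]
grip_width: 0.0427
finger_force: 0.0
t 1.6 pos [0.5458 0.0446 0.4043] rot [-3.140e+00  1.000e-03  2.837e+00] F [-0.5  0.7  0.2]
shift first, cm [-9.29 -6.71  0.45] then turn [-1.000e-03  1.000e-03  1.192e+00]
```

```bash
python3 -m creep '[[[0,-4.6,-3.4,0,0,0,0],[0,-4.7,-3.3,0,0,0,0],[0,0,0,0,0,0,0.17],[0,0,0,0,0,0,0.17],[0,0,0,0,0,0,0.17],[0,0,0,0,0,0,0.17],[0,0,0,0,0,0,0.17],[0,0,0,0,0,0,0.17],[0,0,0,0,0,0,0.17],[0,0,0,0,0,0,0],[0,0,0,0,0,0,0]]]'; python3 to.py .6143 -.0473 .288 1.645
```

```text
clock: 2.98
position: [0.6136, -0.0422, 0.4046]
tool_rot: [-3.141, -0.0, 1.657]
force: [0.1, -0.5, -0.2]
grip_width: 0.0426
finger_force: 0.0
t 2.98 pos [ 0.6136 -0.0422  0.4046] rot [-3.141 -0.     1.657] F [ 0.1 -0.5 -0.2]
shift first, cm [-0.52  0.03 11.66] then turn [-0.    -0.     0.012]
```

```bash
python3 -m creep '[[[0,-0.5,0,3,0,0,0],[0,0,0,3,0,0,0.012],[0,0,0,3,0,0,0],[0,0,0,2.6,0,0,0],[0,0,0,0,0,0,0],[0,0,0,0,0,0,0]]]'; python3 to.py .6143 -.0473 .288 1.645
python3 - <<'E'
from workcell import vision
from h import *
f=vision.grab_frame("side");a=f["image"][60:300,180:400]
g=vision.grab_frame("wrist");b=g["image"]
a=cv2.resize(a,(385,420),interpolation=3);b=cv2.resize(b[:, :],(410,308))
b=cv2.copyMakeBorder(b,0,112,0,0,0)
cv2.imwrite("pics/pre.png",np.hstack([a,b]))
E
```

```text
clock: 3.72
position: [0.6144, -0.0477, 0.2897]
tool_rot: [3.141, 0.0, 1.642]
force: [0.4, -0.1, -0.3]
grip_width: 0.0428
finger_force: 0.0
t 3.73 pos [ 0.6144 -0.0477  0.2897] rot [3.141 0.    1.642] F [ 0.4 -0.1 -0.3]
shift first, cm [ 0.04 -0.    0.17] then turn [ 0.001  0.    -0.003]
```

View pics/pre.png

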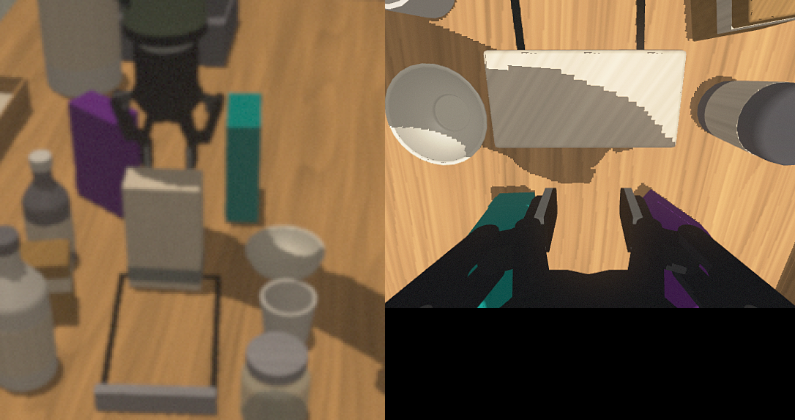

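The fingers are centred behind the carton: their midpoint is at wrist-view x≈588 and the carton's at ≈584. The tips are near the top of its slot face with a clear gap. I'll push now.

```bash
python3 -m creep '[[[0,1,0,0,0,0,0],[0,1,0,0,0,0,0],[0,1,0,0,0,0,0],[0,1,0,0,0,0,0],[0,1,0,0,0,0,0],[0,0,0,0,0,0,0]]]'; python3 - <<'E'
from workcell import vision
from h import *
f=vision.grab_frame("side");a=f["image"][60:300,180:400]
g=vision.grab_frame("wrist");b=g["image"]
a=cv2.resize(a,(385,420),interpolation=3);b=cv2.resize(b[:, :],(410,308))
b=cv2.copyMakeBorder(b,0,112,0,0,0)
cv2.imwrite("pics/mid.png",np.hstack([a,b]))
E
```

```text
clock: 4.58
position: [0.6106, 0.0034, 0.2886]
tool_rot: [-3.141, -0.0, 1.642]
force: [0.6, -0.6, 0.7]
grip_width: 0.0426
finger_force: 0.0
```

View pics/mid.png

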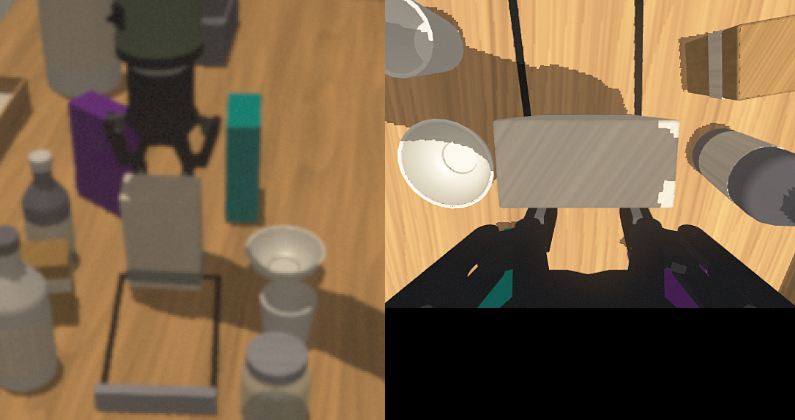

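The carton is tipping forward squarely, and its foot is still at about the same place on the near tape. I'll keep pushing.

```bash
python3 -m creep '[[[0,1,0,0,0,0,0],[0,1,0,0,0,0,0],[0,1,0,0,0,0,0],[0,0.5,0,0,0,0,0],[0,0,0,0,0,0,0],[0,0,0,0,0,0,0],[0,0,0,0,0,0,0],[0,0,0,0,0,0,0]]]'; python3 - <<'E'
from workcell import vision,bot
from h import *
f=vision.grab_frame("side");a=f["image"][60:300,180:400]
np.savez("side1.npz",**f)
P=cloud(f);X=np.array([-.123,.9924]);Y=np.array([-.9924,-.123]);O=np.array([.5937,.1212])
q=P[...,:2]-O;bx=q@X;by=q@Y;z=P[...,2]
m=(z>.036)&(z<.056)&(abs(bx)<.105)&(abs(by)<.07);print(m.sum())
if m.sum()>50: print(cv2.minAreaRect(np.c_[bx[m],by[m]].astype(np.float32)*1000),np.median(z[m]),"rest top z",np.nanmax(z[(abs(bx)<.09)&(abs(by)<.04)]))
cv2.imwrite("pics/down.png",cv2.resize(a,(440,480),interpolation=3))
E
```

```text
clock: 5.68
position: [0.6081, 0.037, 0.2887]
tool_rot: [3.142, 0.0, 1.64]
force: [-0.1, 0.7, 0.2]
grip_width: 0.0426
finger_force: 0.0
2331
((-2.2001953125, -6.320198059082031), (90.50931549072266, 154.67529296875), 86.92215728759766) 0.04367495821802092 rest top z 0.49854910186929513
```

View pics/down.png

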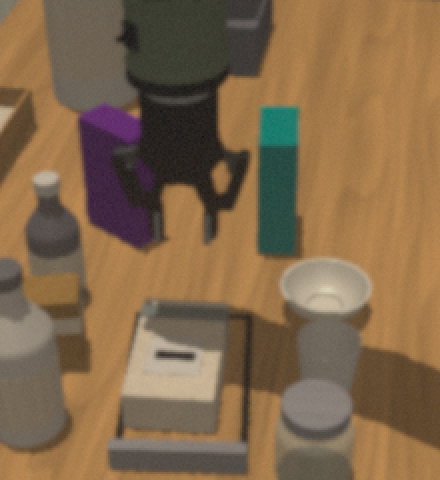

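It came down flat, slot up, with the slot patch at (175,358) in the crop. Bay-frame mid is (-2, -6) mm, yaw is about 3°, and it ends short of the bar. Next I'll go behind its rear end, low, and square with the bay.

```bash
python3 -m creep '[[[0,-1.6,0,0,0,0,0],[0,-1.6,-0.2,0,0,0,-0.054],[0,0,0,3.4,0,0,0],[0,0,0,3.5,0,0,0],[0,0,0,3.5,0,0,0],[0,0,0,0,0,0,0],[0,0,0,0,0,0,0]]]'; python3 to.py .6122 .0046 .185 1.694
```

```text
clock: 6.6
position: [0.6088, 0.0044, 0.1859]
tool_rot: [3.141, 0.0, 1.694]
force: [0.4, 0.8, 0.3]
grip_width: 0.0426
finger_force: 0.0
t 6.6 pos [0.6088 0.0044 0.1859] rot [3.141 0.    1.694] F [0.4 0.8 0.3]
shift first, cm [-0.02  0.34  0.09] then turn [0.001 0.    0.   ]
```

```bash
cat > look.py <<'E'
from workcell import vision,bot
from h import *
X=np.array([-.123,.9924]);Y=np.array([-.9924,-.123]);O=np.array([.5937,.1212])
s=bot.observe();d=s["position"][:2]-O;print("tcp bay",(d@X*1000).round(1),(d@Y*1000).round(1),"F along x",(s["force"][:2]@X).round(2))
for n in("side","top"):
    f=vision.grab_frame(n);P=cloud(f);q=P[...,:2]-O;bx=q@X;by=q@Y;z=P[...,2]
    r=abs(by)<.06
    m=(z>.037)&(z<.056)&(bx>-.1)&(bx<.135)&r
    if n=="side":cv2.imwrite("pics/fin.png",cv2.resize(f["image"][160:320,200:360],(480,480),interpolation=3))
    if m.sum()>100:
        e=m&(abs(by+.006)<.03)
        print(n,m.sum(),cv2.minAreaRect(np.c_[bx[m],by[m]].astype(np.float32)*1000),"front",np.percentile(bx[e],99.5),"z",np.median(z[m]))
E
python3 -m creep '[[[0,0.5,0.3,0,0,0,0],[0,0.7,0,0,0,0,0],[0,0.7,0,0,0,0,0],[0,0.7,0,0,0,0,0],[0,0.7,0,0,0,0,0],[0,0.7,0,0,0,0,0],[0,0.7,0,0,0,0,0],[0,0.7,0,0,0,0,0],[0,0,0,0,0,0,0],[0,0,0,0,0,0,0]]]';python3 look.py
```

```text
clock: 7.85
position: [0.6046, 0.0592, 0.1846]
tool_rot: [-3.141, -0.0, 1.695]
force: [-0.4, -0.1, -0.1]
grip_width: 0.0429
finger_force: 0.0
tcp bay -62.9 -3.2 F along x -0.02
side 2535 ((15.033607482910156, -2.54669189453125), (176.3011474609375, 90.4943618774414), 0.08943837881088257) front 0.10075270158434864 z 0.04360312945898148
top 2488 ((46.359188079833984, -5.272640228271484), (103.05567169189453, 90.03730773925781), 0.11195332556962967) front 0.09706510686280023 z 0.0450522616709888
```

```bash
python3 -m creep '[[[0,0.4,0,0,0,0,0],[0,0.4,0,0,0,0,0],[0,0.2,0,0,0,0,0],[0,0,0,0,0,0,0],[0,0,0,0,0,0,0]]]';python3 look.py;python3 -m creep '[[[0,0.2,0,0,0,0,0],[0,0,0,0,0,0,0]]]'; python3 look.py
```

```text
clock: 8.57
position: [0.6034, 0.0691, 0.1847]
tool_rot: [-3.142, -0.0, 1.695]
force: [0.2, -0.5, 0.5]
grip_width: 0.0426
finger_force: 0.0
tcp bay -52.9 -3.3 F along x -0.54
side 2574 ((24.87213134765625, -2.5879592895507812), (174.61587524414062, 90.26171112060547), 0.07787708193063736) front 0.11032180316308578 z 0.04369862196796326
top 2340 ((58.414703369140625, -5.378406524658203), (90.0832748413086, 97.21115112304688), 89.95320129394531) front 0.10614524421614711 z 0.044899088527190656
clock: 8.93
position: [0.6032, 0.0711, 0.1847]
tool_rot: [3.142, 0.0, 1.695]
force: [-0.2, 0.5, 0.2]
grip_width: 0.0426
finger_force: 0.1
tcp bay -50.9 -3.3 F along x 0.53
side 2574 ((26.417579650878906, -2.6358413696289062), (172.2556915283203, 90.61028289794922), 0.008651497773826122) front 0.11088338072585838 z 0.04370382410665247
top 2308 ((61.19037628173828, -5.389530181884766), (90.0995101928711, 94.6974868774414), 89.74565887451172) front 0.10775893547349694 z 0.04499714905621782
```

```bash
python3 -m creep '[[[0,0.15,0,0,0,0,0],[0,0,0,0,0,0,0]]]';python3 look.py;python3 -m creep '[[[0,0.15,0,0,0,0,0],[0,0,0,0,0,0,0]]]'; python3 look.py
```

```text
clock: 9.28
position: [0.603, 0.0726, 0.1847]
tool_rot: [3.142, 0.0, 1.695]
force: [0.7, -0.8, -0.5]
grip_width: 0.0428
finger_force: 0.2
tcp bay -49.4 -3.3 F along x -0.9
side 2595 ((29.023788452148438, -2.5076904296875), (90.6239013671875, 170.56851196289062), 89.77420043945312) front 0.11307742584691101 z 0.04361823505341611
top 2292 ((62.744667053222656, -5.446018218994141), (90.06908416748047, 94.34481811523438), 89.91401672363281) front 0.10929336635963746 z 0.0448731096624988
clock: 9.62
position: [0.6028, 0.0732, 0.1847]
tool_rot: [-3.141, 0.001, 1.694]
force: [-0.3, -7.1, 0.4]
grip_width: 0.0429
finger_force: 3.0
tcp bay -48.8 -3.1 F along x -7.04
side 2604 ((29.270057678222656, -2.5833053588867188), (90.4480209350586, 170.07489013671875), 89.97242736816406) front 0.11348693443360643 z 0.043697910694616815
top 2268 ((63.784217834472656, -5.415458679199219), (92.92327880859375, 90.08396911621094), 0.021827150136232376) front 0.10953784842670036 z 0.044960298054046666
```

There's firm contact with the bar (7 N). I'll back away, raise the tool and check.

```bash
python3 -m creep '[[[0,-0.5,0,0,0,0,0],[0,-1.5,0,0,0,0,0],[0,-2.5,0,0,0,0,0],[0,-1,0,-4,0,0,0],[0,0,0,-5,0,0,0],[0,0,0,-5,0,0,0],[0,0,0,-4,0,0,0],[0,0,0,0,0,0,0],[0,0,0,0,0,0,0],[0,0,0,0,0,0,0]]]';python3 look.py
```

```text
clock: 10.98
position: [0.6094, 0.0191, 0.3636]
tool_rot: [-3.14, 0.0, 1.694]
force: [-0.6, -0.6, -0.1]
grip_width: 0.0427
finger_force: 0.0
tcp bay -103.2 -3.0 F along x -0.57
side 2525 ((38.08775329589844, -2.4711952209472656), (90.24591064453125, 154.19273376464844), 89.97865295410156) front 0.11337491177152091 z 0.04356052876023109
top 3852 ((35.241207122802734, -5.289794921875), (150.2381591796875, 90.42974853515625), 0.006494784727692604) front 0.10921844202214843 z 0.04493571515199046
```

View pics/fin.png

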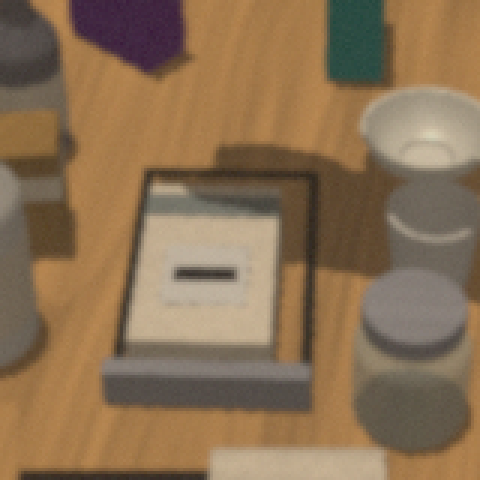

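The carton lies slot up, with the slot at (205,273). It is square against the stop bar and between the tape lines, and its neighbours are undisturbed.

```bash
python3 -c "from workcell import bot; print(bot.job_done())"
```

```text
the job is handed in; nothing more can be done
None
```

I toppled the carton and pushed it square against the stop bar (measured yaw under 0.1°, about 4 mm off the centre line), lying slot up between the tapes with no bystander touched, and handed the job in at about 11 s; no verdict was returned.

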